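# Fit the beam housing's cover over its quarter-turn wing and hold it down

## Task

Turn the blue quarter-turn wing on the white beam housing until it lines up with the two red marks. Then pick up the orange cover panel gently by its black handle (pinch it with no more than about 25 N), and lower it level onto the housing so that the wing comes up through its slot. Finish while still holding the handle and pressing the panel down, with the sprung seal squeezed at least half way but with no more than about 25 N, and leave everything else on the table undisturbed.

Things in the scene. Friction and masses are not known exactly. Their poses are not given: they have to be found in the camera images.
- wing (a joint): angle (rad) of the quarter-turn wing fastener about its vertical axis; grows anticlockwise seen from above; 0 = aligned (wing lies along the housing's y axis, pointing at the two red marks on the rim); it starts between 0.7 and 1.45, stays where it is left (friction 0.05 N m), stops at -0.4 and 1.7
- wing_top (a point): centre of the top face of the blue wing, on its turning axis, 44 mm above the housing's rim. The wing is an upright bar 10 mm thick (point x) by 34 mm long (point y) by 40 mm tall with a yellow line along its top; point axes turn with the wing; at joint 0 they are the housing's axes
- housing: white open-topped beam housing fixed to the table, 190 (x) x 140 (y) x 70 mm tall (rim at z = 70 mm); origin at the centre of its underside. A black sprung seal ring (outer 146 x 96 mm) is centred on it, its top 8 mm above the rim. The wing's axis is at x = +55 mm, y = 0 in this frame. The wing end faces away from the robot, give or take the yaw
- seal (a joint): how far (m) the seal ring is pushed down: 0 free, 0.008 level with the rim (hard stop); spring 1200 N/m with 2 N preload, so half travel (0.004) takes about 7 N and full travel 12 N, part of it borne by the panel's 2 N weight
- panel: loose orange cover panel, 160 (x) x 110 (y) x 5 mm, about 0.2 kg, lying flat on the table; origin at the centre of its underside. Black upright handle bar at its centre: 44 mm (x) by 14 mm (y), from 5 to 41 mm above the underside. A through slot of 20 mm (x) by 44 mm (y), centred 55 mm along +x, passes over the aligned wing. In place, panel and housing axes agree and the panel's origin is over the housing's origin, at 78 mm height when resting on the free seal
- panel_slot (a point): centre of the panel's slot, 55 mm along the panel's +x from its origin, 2.5 mm above its underside
- panel_handle (a point): centre of the top of the panel's handle, 41 mm above the panel's underside
- lens_mount: square black lens mount on a steel post and 60 x 40 mm aluminium base, 107 mm tall; loose; origin at its underside, near the centre; to be left alone
- post_stand: steel post with a black clamp on a 68 mm round black base, 101 mm tall; loose; origin at its underside, near the centre; to be left alone
- lab_jack: blue lab jack, 100 x 90 x 58 mm; loose; origin at its underside, near the centre; to be left alone
- screw_jar: small lidded jar, 52 mm wide, 60 mm tall; loose; origin at its underside, near the centre; to be left alone
- driver: red-handled screwdriver lying on the table, 180 mm; loose; origin at its underside, near the centre; to be left alone
- safety_glasses: amber laser safety glasses, 130 x 115 x 36 mm; loose; origin on the table under the middle of the lenses; to be left alone
Mind the look-alikes: they are no part of the job. Leave any green look-alike of the panel alone.

How it is judged:
By the outcome, as a careful person would: the job done as asked, in the order asked, and still so for the second after the job is handed in, while the arm keeps its last pose, push and grip.
It also fails if it takes over 54 s, if anything falls off the work surface, if the arm or the gripper's body presses on something with over 40 N, if the wrist force passes 120 N, or if a joint passes its speed limit or range.

## Robot

A 6-joint arm with a two-finger parallel gripper is mounted at the origin on the work surface. World frame = base frame: x ahead of the robot, y to its left, z up, the work surface at z = 0. Lengths are in mm, angles in rad, forces in N, time in s.
With the tool pointing down it reaches from about 275 to 750 mm from the base axis. Payload 10.2 kg.
Tool frame: the origin (TCP) lies at the very end of the fingers, on their centre line; the grasp point (between the pads) lies 19 mm behind it; z points along the fingers, y is the direction in which the jaws open and shut (so a half turn about z gives the same grasp; the last joint's range is limited). The gripper opens to 88 mm and grips with 3 to 60 N. Pads are 18 mm wide; open, the fingers measure 123 mm over their backs; the gripper's body (75 mm by 187 mm) begins 45 mm behind the grasp point.
Start: joints at [-1.407, 0.313, 1.498, -0, 1.331, -0.223], TCP at [198.032, -486.225, 238.72] pointing down, gripper open.
Joint ranges: [-2.94, 2.94], [-0.97, 2.17], [0.19, 2.56], [-1.23, 4.37], [0.02, 3.11], [-2.88, 2.88]. Speed limits (rad/s): [2.39, 2.39, 3.01, 3.14, 3.14, 3.14].

## Interface

Orientations are given as a unit quaternion [w, x, y, z].
In Python, from rig import bot gives the robot as it stands.
- The arm moves only by the tool move_arm, never from a script. Its argument "commands" is a list of rows, each a list of 3 entries, a list of its own where there are three numbers: the shift along the tool's x, y, z in units of 25 mm (1.0 is 25 mm), then the turn about the tool's z in units of 8 degrees (1.0 is 8 degrees), then the finger opening in mm, from 0 to 88.1. A call has 1 to 8 rows; each row is the pose to reach, as a shift and turn from the pose measured when the call began, along the tool's axes at that moment; what a row does not reach only later rows make up. A row lasts 1/10 s, in which the tool goes at most 50 mm and 8.59 degrees, less where a joint would pass 70% of its speed; a pose out of reach is approached as far as the arm can. A call with a gripper value outside its range is refused whole. The fingers move at their own pace and stop on an object; the grip force is fixed at half the most. Time passes only in rows, so rows that repeat a pose let the fingers close. It gives the time, the measured TCP pose, the force and the opening at its end, in the units of the state.
- bot.state(): the state, without advancing time (a new reading comes with each control period).
- bot.camera(name): name is "side" or "top" or "wrist"; returns a dict with "img" (400x640x3 uint8, red, green, blue), "intrinsics" (3x3 intrinsics, pixels), "k1" (the pictures are not rectified: a ray, as slopes to the right and down, at radius r is drawn at 1 + k1 r^2 times it, then the intrinsics apply), "R" (3x3) and "t" (3): a world point X has camera coordinates R X + t; the wrist camera has in their place "tool_from_camera" (4x4, takes a point from camera to tool coordinates, whose origin is the TCP and whose axes are the flange's). Camera axes: x right, y down, z forward; pixel columns grow to the right and rows downward; lengths in mm; the calibration is good to about 2 mm. A picture is of the moment at which its call begins: read the wrist's pose just before it. There is no depth.
- bot.finish_job(): hands the job in, once; it reports no verdict.
The state is a dict: "clock": time; "joint_positions": joint angles; "joint_vel": joint speeds; "joint_torque": joint torques, N m; "tcp_pos": TCP position; "orientation": TCP orientation; "ft_force": force on the tool from outside, world axes, zero at the start; "moment": the same for the moment, N m; "finger_gap": finger opening in mm.
Only numpy, scipy, OpenCV 4.12 (cv2) and the standard library are available. Lean on these libraries where they do the work, as an engineer would, in place of code of your own. Each camera call takes 0.05 s, during which the arm holds its last target.

## Working session

There is one attempt and no reset: what is moved stays moved. The work goes in short steps, Python scripts to look and compute and a tool call to move; the robot and the scene stay as the last step left them, time stands still between calls to the robot, and variables do not carry over. Pictures are saved under pics/ and viewed, and the job is handed in when it is done.

Besides the shell and the picture viewer there is one more tool, called as name(argument=value, ...), one argument or row to a line, values as JSON. move_arm: Moves the arm, as the interface text tells. Its arguments: {"type":"object","properties":{"commands":{"type":"array"}},"required":["commands"]}

```bash
ls; mkdir -p pics; python3 - <<'E'
from rig import bot
import cv2,json
print(bot.state())
for n in ["top","side","wrist"]:
    c=bot.camera(n)
    cv2.imwrite(f"pics/{n}0.png",c["img"][:,:,::-1])
    print(n,{k:(v.tolist() if hasattr(v,'tolist') else v) for k,v in c.items() if k!="img"})
E
```

```text
pics
{'clock': 0.0, 'joint_positions': array([-1.40735872e+00,  3.13469149e-01,  1.49842721e+00, -2.67853688e-06,
        1.33094979e+00, -2.23373645e-01]), 'joint_vel': array([-4.39271146e-05, -2.02131499e-04, -4.27617331e-04,  8.98549013e-04,
        5.79966574e-04,  6.32687231e-04]), 'joint_torque': array([ 2.73606574e-04, -4.02210259e+01, -2.52269608e+01,  6.94930390e-02,
        3.52015276e-02, -1.16970564e-04]), 'tcp_pos': array([ 198.01187173, -485.97688759,  238.15497136]), 'orientation': array([-6.26507602e-04,  9.81355104e-01,  1.92202409e-01,  1.74794975e-05]), 'ft_force': array([ 0.50092603,  0.53729985, -0.36353135]), 'moment': array([-0.00264852, -0.01822953, -0.00815944]), 'finger_gap': 88.17729718475435}
top {'intrinsics': [[388.36815386896535, 0.0, 316.8411159326749], [0.0, 388.36815386896535, 201.7485530192199], [0.0, 0.0, 1.0]], 'k1': 0.008177437701991466, 'R': [[0.12304008425284105, -0.9923830634499964, -0.006082190777517581], [-0.9658727967680023, -0.11834111764544945, -0.23040208405737858], [0.22792735274778073, 0.03422331445120747, -0.9730765060453174]], 't': [
[... 257 characters left out ...]
3124870878, 0.00785452395181296], [-0.4371294116987325, -0.593884937005447, -0.6754395302511961], [0.40894652360219425, 0.5376271881203052, -0.7373735467370214]], 't': [-414.742318926167, 331.78432443913255, 1508.1095930981023]}
wrist {'intrinsics': [[326.18168603341564, 0.0, 319.5865853287715], [0.0, 326.18168603341564, 200.7437407954855], [0.0, 0.0, 1.0]], 'k1': -0.035559786125028144, 'tool_from_camera': [[-0.00045510026327799175, -0.948716269219762, -0.3161285077329871, 82.03506483493173], [0.9999997948182869, -0.0005742810748471536, 0.0002838390930203981, 0.21701807620011504], [-0.00045082938459968893, -0.31612831369395233, 0.9487163359160012, -146.84941090496775], [0.0, 0.0, 0.0, 1.0]]}
```

View pics/top0.png

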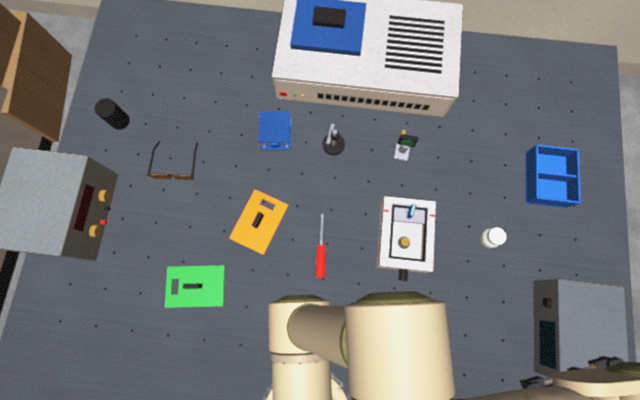

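View pics/side0.png

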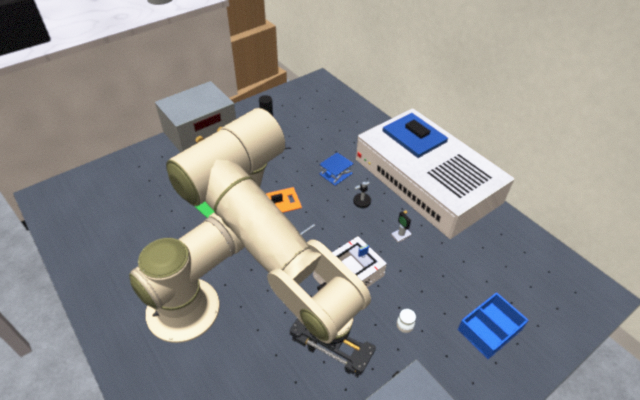

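View pics/wrist0.png

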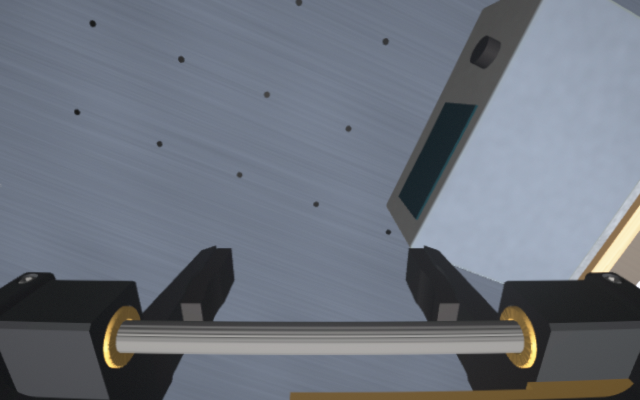

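```bash
cat > h.py <<'E'
import numpy as np,cv2
from rig import bot
from scipy.spatial.transform import Rotation as Ro
def undist(c,uv):
    K=np.array(c["intrinsics"]); uv=np.atleast_2d(uv).astype(float)
    p=cv2.undistortPoints(uv.reshape(-1,1,2),K,np.array([c["k1"],0,0,0,0])).reshape(-1,2)
    return np.c_[p,np.ones(len(p))]
def tcpT():
    s=bot.state(); w,x,y,z=s["orientation"]; T=np.eye(4)
    T[:3,:3]=Ro.from_quat([x,y,z,w]).as_matrix(); T[:3,3]=s["tcp_pos"]; return T
def snap(n):
    T=tcpT(); c=bot.camera(n)
    if n=="wrist":
        M=T@np.array(c["tool_from_camera"]); c["R"]=M[:3,:3].T; c["t"]=-M[:3,:3].T@M[:3,3]
    return c
def rays(c,uv):
    R=np.array(c["R"]);t=np.array(c["t"]); return -R.T@t,undist(c,uv)@R
def toz(c,uv,z):
    o,d=rays(c,uv); return o+d*((z-o[2])/d[:,2])[:,None]
def proj(c,X):
    R=np.array(c["R"]);r,_=cv2.Rodrigues(R)
    return cv2.projectPoints(np.atleast_2d(X).astype(float),r,np.array(c["t"]),np.array(c["intrinsics"]),np.array([c["k1"],0,0,0,0]))[0].reshape(-1,2)
E
python3 - <<'E'
from h import *
c=snap("top"); im=c["img"][:,:,::-1]
a=cv2.resize(im[180:280,360:460],None,fx=6,fy=6,interpolation=cv2.INTER_CUBIC)
cv2.imwrite("pics/z1.png",a)
a=cv2.resize(im[180:270,215:305],None,fx=6,fy=6,interpolation=cv2.INTER_CUBIC)
cv2.imwrite("pics/z2.png",a)
hsv=cv2.cvtColor(np.ascontiguousarray(im),cv2.COLOR_BGR2HSV)
m=cv2.inRange(hsv,(12,150,120),(28,255,255)); m[:, :215]=0;m[:,305:]=0;m[:180]=0;m[270:]=0
cn=max(cv2.findContours(m,0,1)[0],key=cv2.contourArea)
b=cv2.boxPoints(cv2.minAreaRect(cn)); print(b); print(toz(c,b,5).round(1))
for n,uv,z in [("wing",(411,210),114),("marks",[(385,213),(432,216)],70),("lens",(403,150),0),("jar",(493,238),30)]:
    print(n,toz(c,uv,z).round(1))
E
```

```text
[[229.20003 237.60004]
 [254.20003 187.60004]
 [287.80005 204.40002]
 [262.80005 254.40002]]
[[431.3 278.1   5. ]
 [586.6 230.7   5. ]
 [548.3 125.2   5. ]
 [395.7 175.1   5. ]]
wing [[ 548.9 -209.1  114. ]]
marks [[ 542.6 -148.8   70. ]
 [ 549.8 -276.2   70. ]]
lens [[ 759.1 -196.8    0. ]]
jar [[ 517.4 -458.2   30. ]]
```

View pics/z1.png

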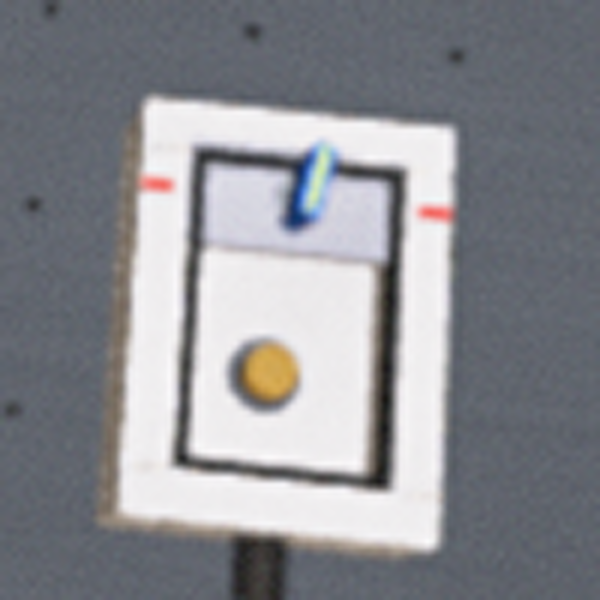

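View pics/z2.png

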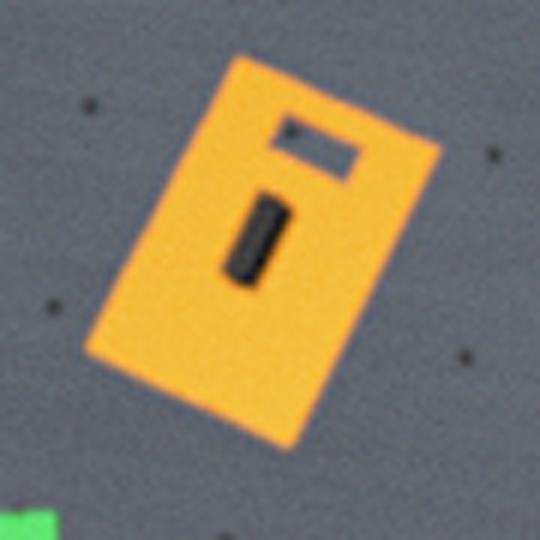

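```bash
python3 - <<'E'
from h import *
c=snap("top")
z=lambda p,o:(np.array(p)+.5)/6-.5+np.array(o)
H=toz(c,z([(146,97),(455,128),(438,550),(118,517)],(360,180)),70); print(H.round(1),H.mean(0).round(1))
d=(H[0]+H[1]-H[2]-H[3])/2; e=(H[0]+H[3]-H[1]-H[2])/2
print("len",np.hypot(*d[:2]),np.hypot(*e[:2]),"yaw",np.arctan2(d[1],d[0]),np.arctan2(-e[0],e[1]))
M=toz(c,z([(157,184),(436,213)],(360,180)),70);print("marks",M.round(1),M.mean(0)); v=M[0]-M[1];print("yaw",np.arctan2(-v[0],v[1]))
W=toz(c,z([(325,150),(312,210)],(360,180)),114);print("wing",W.round(1),W.mean(0)); v=W[0]-W[1];print("wingdir",np.arctan2(v[1],v[0]),np.hypot(*v))
hd=toz(c,z([(277,192),(240,285)],(215,180)),41);print("handle",hd.round(1),hd.mean(0))
sl=toz(c,z([(285,115),(362,148),(347,182),(270,147)],(215,180)),5);print("slot",sl.mean(0))
print(tcpT().round(3))
E
```

```text
[[ 590.6 -141.8   70. ]
 [ 593.2 -283.1   70. ]
 [ 401.8 -285.8   70. ]
 [ 398.8 -145.5   70. ]] [ 496.1 -214.    70. ]
len 191.67411761832548 140.838405392139 yaw 0.016689550200911087 0.01972493783273547
marks [[ 550.5 -150.2   70. ]
 [ 552.5 -276.7   70. ]] [ 551.4655733  -213.42856842   70.        ]
yaw 0.015641892479403386
wing [[ 564.3 -215.2  114. ]
 [ 536.9 -211.4  114. ]] [ 550.58956222 -213.33424043  114.        ]Traceback (most recent call last):
  File "<stdin>", line 8, in <module>
TypeError: return arrays must be of ArrayType
```

move_arm(
  commands=[
    [[2,-0.5,0],-1,88],
    [[4,-1,0],-2,80],
    [[6,-1.6,0.2],-3,70],
    [[8,-2.2,0.4],-4,60],
    [[10,-2.8,0.6],-5,50],
    [[12,-3.3,0.8],-6,45],
    [[14,-3.9,1.0],-7,45],
    [[15.5,-4.3,1.2],-8,45],
  ],
)

```text
clock: 1.05
tcp_pos: [514.8, -241.0, 209.0]
orientation: [-0.0, 0.728, 0.685, 0.0]
ft_force: [0.4, -1.5, -0.1]
finger_gap: 45.3
```

move_arm(
  commands=[
    [[0.6,0.7,0],-1,45],
    [[1.2,1.37,0],-2,45],
    [[1.2,1.37,0],-3,45],
    [[1.2,1.37,0],-4,45],
    [[1.2,1.37,0],-5,45],
    [[1.2,1.37,0],-6,45],
    [[1.2,1.37,0],-7,45],
    [[1.2,1.37,0],-8,45],
  ],
)

```text
clock: 1.85
tcp_pos: [550.8, -213.1, 208.8]
orientation: [-0.0, 0.252, 0.968, 0.0]
ft_force: [-0.9, -0.0, 0.2]
finger_gap: 45.0
```

move_arm(
  commands=[
    [[0,0,0],-1,45],
    [[0,0,0],-2,45],
    [[0,0,0],-2.7,45],
    [[0,0,0],-2.7,45],
    [[0,0,0],-2.7,45],
  ],
)

```text
clock: 2.35
tcp_pos: [550.8, -213.1, 208.7]
orientation: [-0.0, 0.067, 0.998, 0.0]
ft_force: [-0.4, 0.1, -0.2]
finger_gap: 45.0
```

```bash
python3 - <<'E'
from h import *
c=snap("wrist"); T=tcpT();print(T.round(3),np.arctan2(T[1,0],T[0,0]))
np.savez("w1.npz",**c); cv2.imwrite("pics/w1.png",c["img"][:,:,::-1])
E
```

```text
[[-9.91000e-01  1.34000e-01 -0.00000e+00  5.50773e+02]
 [ 1.34000e-01  9.91000e-01  1.00000e-03 -2.13120e+02]
 [ 0.00000e+00  1.00000e-03 -1.00000e+00  2.08736e+02]
 [ 0.00000e+00  0.00000e+00  0.00000e+00  1.00000e+00]] 3.007013013179114
```

View pics/w1.png

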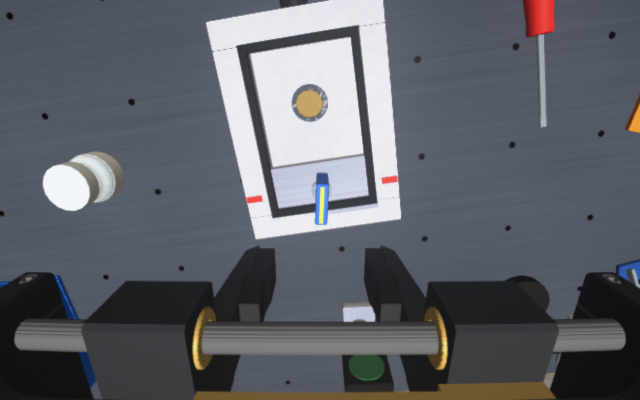

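```bash
cat >> h.py <<'E'
def ccs(m,k=3):
    n,l,s,ce=cv2.connectedComponentsWithStats(m); o=np.argsort(-s[1:,4])[:k]+1
    return l,o,s,ce
def measure(c):
    """wing yellow line, marks from a wrist view"""
    hsv=cv2.cvtColor(np.ascontiguousarray(c["img"]),cv2.COLOR_RGB2HSV)
    red=cv2.inRange(hsv,(0,150,120),(8,255,255))|cv2.inRange(hsv,(172,150,120),(180,255,255))
    yel=cv2.inRange(hsv,(24,90,120),(40,255,255)); yel[235:]=0
    return red,yel
E
python3 - <<'E'
from h import *
c=dict(np.load("w1.npz")); red,yel=measure(c)
red[250:]=0; red[:, 420:]=0
l,o,s,ce=ccs(red); print(s[o],ce[o])
M=toz(c,ce[o[:2]],70); M=M[np.argsort(M[:,1])]; print(M.round(1),M.mean(0).round(1)); v=M[1]-M[0]; print(np.hypot(*v[:2]),"yaw",np.arctan2(-v[0],v[1]))
l,o,s,ce=ccs(yel); print(s[o],ce[o])
ys,xs=np.nonzero(l==o[0]); P=toz(c,np.c_[xs,ys],114); m=P.mean(0); u=np.linalg.svd((P-m)[:,:2],full_matrices=False)[2][0]
print("wing",m.round(1),np.arctan2(u[1],u[0]),P[:,0].min(),P[:,0].max())
R=toz(c,np.array([(256,238),(400,219)]),70); print(R.round(1),R.mean(0))
E
```

```text
[[383 177  14   6  66]
 [248 196  14   7  62]] [[389.34848485 179.37878788]
 [254.35483871 199.        ]]
[[ 553.4 -274.7   70. ]
 [ 551.5 -149.9   70. ]] [ 552.4 -212.3   70. ]
124.73367398182809 yaw 0.0148549909870171
[[320 188   4  35 108]] [[321.36111111 204.86111111]]
wing [ 552.3 -212.4  114. ] -0.17046260836409713 538.490458399229 566.5985880949338
[[ 592.3 -280.9   70. ]
 [ 591.4 -142.6   70. ]] [ 591.88451903 -211.7488321    70.        ]
```

move_arm(
  commands=[
    [[-0.03,0.02,1.5],0.2,45],
    [[-0.03,0.02,3],0.2,45],
    [[-0.03,0.02,4],0.2,45],
    [[-0.03,0.02,4.5],0.2,40],
    [[-0.03,0.02,4.75],0.2,30],
    [[-0.03,0.02,4.75],0.2,20],
    [[-0.03,0.02,4.75],0.2,20],
  ],
)

```text
clock: 3.1
tcp_pos: [552.1, -213.0, 91.2]
orientation: [0.001, 0.081, 0.997, -0.0]
ft_force: [1.0, -0.5, 0.7]
finger_gap: 20.5
```

```bash
python3 - <<'E'
from h import *
c=snap("wrist"); cv2.imwrite("pics/w2.png",c["img"][:,:,::-1])
E
```

```text
(no output)
```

View pics/w2.png

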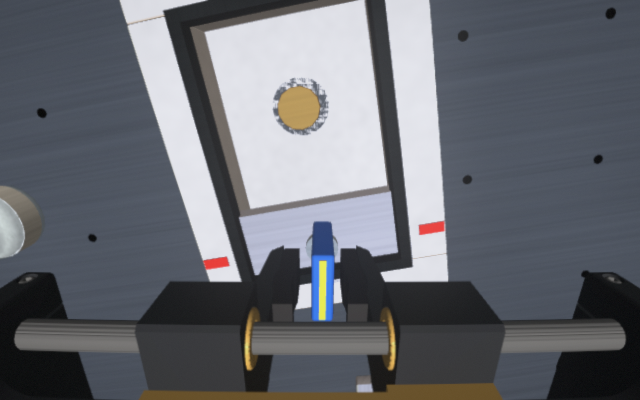

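move_arm(
  commands=[
    [[0,0,0],0,14],
    [[0,0,0],0,11],
    [[0,0,0],0,9.5],
    [[0,0,0],0,9],
    [[0,0,0],0,9],
  ],
)

```text
clock: 3.65
tcp_pos: [552.7, -212.1, 92.3]
orientation: [0.002, 0.081, 0.997, 0.0]
ft_force: [1.0, 6.2, 5.8]
finger_gap: 9.9
```

move_arm(
  commands=[
    [[0,0,0],0.7,9],
    [[0,0,0],1.5,9],
    [[0,0,0],2.3,9],
    [[0,0,0],3.1,9],
    [[0,0,0],3.9,9],
    [[0,0,0],4.7,9],
    [[0,0,0],5.4,9],
    [[0,0,0],6,9],
  ],
)

```text
clock: 4.45
tcp_pos: [552.6, -212.3, 92.3]
orientation: [0.001, 0.481, 0.877, 0.001]
ft_force: [-0.9, -0.3, -1.0]
finger_gap: 9.8
```

move_arm(
  commands=[
    [[0,0,0],0.8,9],
    [[0,0,0],1.6,9],
    [[0,0,0],2.4,9],
    [[0,0,0],3.2,9],
    [[0,0,0],3.95,9],
    [[0,0,0],3.95,9],
    [[0,0,0],3.95,9],
  ],
)

```text
clock: 5.15
tcp_pos: [552.3, -212.4, 92.3]
orientation: [0.001, 0.701, 0.713, 0.001]
ft_force: [-2.4, -1.0, -0.8]
finger_gap: 10.1
```

```bash
python3 - <<'E'
from h import *
T=tcpT();print(np.arctan2(T[1,0],T[0,0]),T[:3,3],bot.state()["ft_force"],bot.state()["moment"])
E
```

```text
1.5887050497158708 [ 552.28714896 -212.40668205   92.30365935] [-2.43790291 -0.99831415 -0.82539461] [-0.20492496  0.30652876 -0.04744265]
```

move_arm(
  commands=[
    [[0,0,0],0,14],
    [[0,0,0],0,24],
    [[0,0,0],0,30],
    [[0,0,-1],0,40],
    [[0,0,-3],0,40],
    [[0,0,-5],0,45],
    [[0,0,-6],0,50],
    [[0,0,-6],0,50],
  ],
)

```text
clock: 5.95
tcp_pos: [553.1, -212.9, 246.5]
orientation: [0.005, 0.701, 0.714, 0.002]
ft_force: [0.6, 0.0, -0.3]
finger_gap: 49.8
```

```bash
python3 - <<'E'
from h import *
c=snap("wrist"); np.savez("w3.npz",**c); cv2.imwrite("pics/w3.png",c["img"][:,:,::-1])
T=tcpT();print(T[:3,3])
red,yel=measure(c)
l,o,s,ce=ccs(red,4); print(s[o],ce[o])
l,o,s,ce=ccs(yel); print(s[o],ce[o])
ys,xs=np.nonzero(l==o[0]); P=toz(c,np.c_[xs,ys],114); m=P.mean(0); u=np.linalg.svd((P-m)[:,:2],full_matrices=False)[2][0]
print("wing",m.round(1),np.arctan2(u[1],u[0])%np.pi-np.pi/2,np.ptp(P[:,1]))
E
```

```text
[ 552.37025601 -212.54475462  243.59250362]
[[316 107   4  12  48]
 [316 227   4  11  44]] [[317.5 112.5]
 [317.5 232. ]]
[[316 173   3  31  67]] [[317.3880597  188.79104478]]
wing [ 552.1 -213.5  114. ] 0.0030469870734319837 27.88545020492478
```

View pics/w3.png

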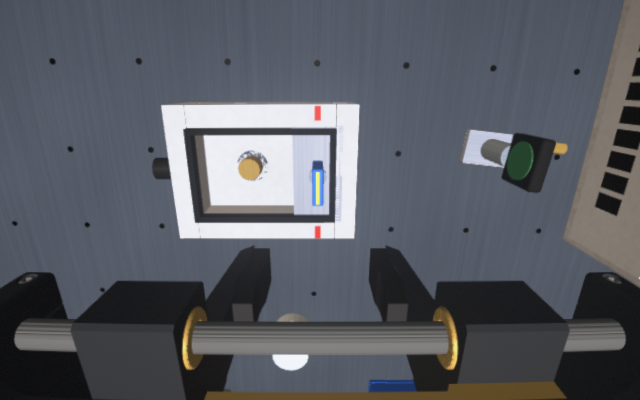

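```bash
python3 - <<'E'
from h import *
c=dict(np.load("w3.npz"))
M=toz(c,np.array([(317.5,112.5),(317.5,232)]),70); v=M[0]-M[1]; print(M.round(1),M.mean(0).round(1),np.arctan2(-v[0],v[1]))
hsv=cv2.cvtColor(c["img"],cv2.COLOR_RGB2HSV)
m=cv2.inRange(hsv,(0,0,150),(180,70,255)); l,o,s,ce=ccs(m,3);print(s[o])
g=((l==o[0])*255).astype(np.uint8); 
R=toz(c,np.array([(163.5,104),(358.5,103),(354.5,238),(180,238)]),70); print(R.round(1),R.mean(0).round(1))
# seal ring
S=toz(c,np.array([(184.5,128),(335,128),(336,222),(192.5,222)]),78);print(S.round(1),S.mean(0).round(1))
E
```

```text
[[ 551.3 -150.2   70. ]
 [ 553.3 -275.3   70. ]] [ 552.3 -212.7   70. ] 0.016074065559282088
[[  161   103   199   136 11152]
 [  203   135   127    80  8094]
 [  463   130    50    38   991]]
[[ 404.  -144.2   70. ]
 [ 590.2 -140.6   70. ]
 [ 593.7 -281.9   70. ]
 [ 403.4 -284.7   70. ]] [ 497.8 -212.9   70. ]
[[ 425.  -165.7   78. ]
 [ 568.1 -163.7   78. ]
 [ 572.3 -260.    78. ]
 [ 422.5 -262.3   78. ]] [ 497.  -212.9   78. ]
```

move_arm(
  commands=[
    [[2,-0.3,0],-1,50],
    [[4,-0.6,0],-2,50],
    [[6,-0.9,0],-3,50],
    [[8,-1.2,0],-4,50],
    [[10,-1.5,0],-5,50],
    [[12,-1.7,0],-6,50],
    [[14,-2,0],-7,50],
    [[15.5,-2.2,0.5],-8,50],
  ],
)

```text
clock: 6.8
tcp_pos: [489.5, 176.3, 229.5]
orientation: [0.003, 0.213, 0.977, -0.0]
ft_force: [0.5, -0.3, 0.0]
finger_gap: 49.6
```

```bash
cat >> h.py <<'E'
def rel(x,y,z,yaw):
    T=tcpT(); a=np.arctan2(T[1,0],T[0,0]); d=T[:3,:3].T@(np.array([x,y,z])-T[:3,3])
    print("units",(d/25).round(3),"turn",round(np.degrees((a-yaw+np.pi)%(2*np.pi)-np.pi)/8,3))
E
python3 -c "
from h import *
rel(490.5,202.3,200,2.846)"
```

```text
units [0.402 0.963 1.179] turn -0.952
```

move_arm(
  commands=[
    [[0.2,0.5,0.6],-0.5,50],
    [[0.4,0.96,1.2],-0.95,50],
    [[0.4,0.96,1.2],-0.95,50],
    [[0.4,0.96,1.2],-0.95,50],
  ],
)

```text
clock: 7.2
tcp_pos: [490.2, 201.9, 198.8]
orientation: [0.002, 0.148, 0.989, -0.001]
ft_force: [0.2, -1.2, 0.1]
finger_gap: 50.3
```

```bash
python3 - <<'E'
from h import *
c=snap("wrist"); np.savez("w4.npz",**c); cv2.imwrite("pics/w4.png",c["img"][:,:,::-1])
T=tcpT();print(T.round(3))
hsv=cv2.cvtColor(c["img"],cv2.COLOR_RGB2HSV)
m=cv2.inRange(hsv,(10,150,120),(26,255,255)); m[260:]=0
cn=max(cv2.findContours(m,0,1)[0],key=cv2.contourArea); r=cv2.minAreaRect(cn); print(r,cn.reshape(-1,2).max(0),cn.reshape(-1,2).min(0))
print(cv2.approxPolyDP(cn,6,True).reshape(-1,2).tolist())
E
```

```text
[[-9.56000e-01  2.93000e-01  4.00000e-03  4.90579e+02]
 [ 2.93000e-01  9.56000e-01 -2.00000e-03  2.01634e+02]
 [-5.00000e-03 -0.00000e+00 -1.00000e+00  1.99404e+02]
 [ 0.00000e+00  0.00000e+00  0.00000e+00  1.00000e+00]]
((322.03057861328125, 167.00064086914062), (109.05892181396484, 146.13284301757812), 1.1691392660140991) [378 240] [269  93]
[[269, 93], [273, 238], [367, 240], [378, 97]]
```

View pics/w4.png

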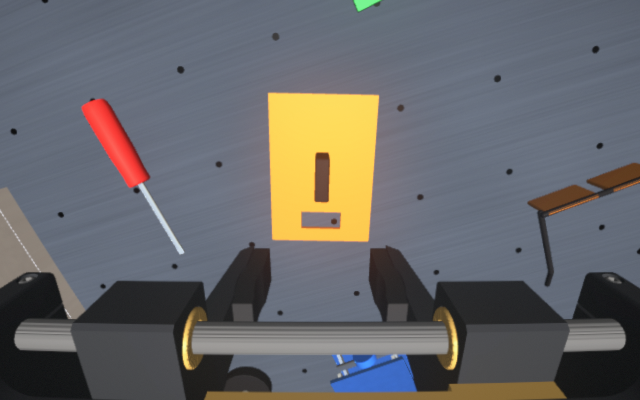

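```bash
python3 - <<'E'
from h import *
c=dict(np.load("w4.npz"))
hsv=cv2.cvtColor(c["img"],cv2.COLOR_RGB2HSV)
R=toz(c,np.array([(268.5,93),(378.5,96),(370,241.5),(272.5,240)]),5); print(R.round(1),R.mean(0).round(1))
u=(R[2]+R[3]-R[0]-R[1])/2; v=(R[1]+R[2]-R[0]-R[3])/2; print(np.hypot(*u[:2]),np.hypot(*v[:2]),np.arctan2(u[1],u[0]),np.arctan2(v[1],v[0])-np.pi/2)
im=c["img"][80:250,255:390,::-1]; cv2.imwrite("pics/z4.png",cv2.resize(im,None,fx=4,fy=4,interpolation=cv2.INTER_CUBIC))
E
```

```text
[[397.4 176.4   5. ]
 [432.2 280.4   5. ]
 [584.9 232.8   5. ]
 [550.2 126.1   5. ]] [491.2 203.9   5. ]
160.40042254601255 110.94273816171103 -0.3101409241678157 -0.31872706442708876
```

View pics/z4.png

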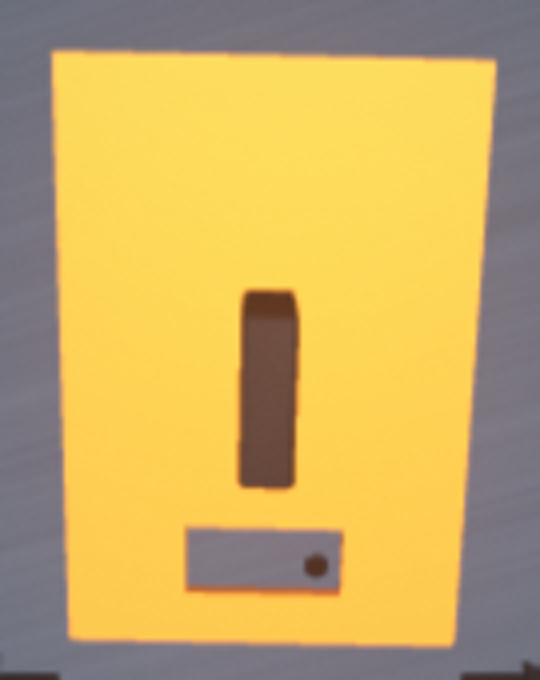

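```bash
python3 - <<'E'
from h import *
c=dict(np.load("w4.npz"))
p=(np.array([(244,317),(297,317),(295,488),(239,487.)])+.5)/4-.5+[255,80]
R=toz(c,p,41); print(R.round(1),R.mean(0).round(1))
u=(R[2]+R[3]-R[0]-R[1])/2;print(np.hypot(*u[:2]),np.arctan2(u[1],u[0]))
p=(np.array([(186,527),(343,530),(340,594),(186,589.)])+.5)/4-.5+[255,80]
S=toz(c,p,2.5);print(S.mean(0)); u=S.mean(0)-[491.2,203.9,0]; print(u,np.arctan2(u[1],u[0]))
rel(491.2,203.7,12,2.828)
E
```

```text
[[467.8 204.1  41. ]
 [471.5 216.1  41. ]
 [512.3 203.5  41. ]
 [508.  190.3  41. ]] [489.9 203.5  41. ]
42.54800069144483 -0.3152509325379855
[543.29609121 186.00648968   2.5       ]
[ 52.09609121 -17.89351032   2.5       ] -0.33084677568776494
units [0.037 0.089 7.496] turn 0.114
```

move_arm(
  commands=[
    [[0.03,0.09,1.8],0.1,50],
    [[0.03,0.09,3.6],0.1,50],
    [[0.03,0.09,5.4],0.1,50],
    [[0.03,0.09,6.6],0.1,45],
    [[0.03,0.09,7.3],0.1,35],
    [[0.03,0.09,7.5],0.1,25],
    [[0.03,0.09,7.5],0.1,20],
    [[0.03,0.09,7.5],0.1,20],
  ],
)

```text
clock: 8.05
tcp_pos: [492.2, 203.5, 13.2]
orientation: [0.003, 0.156, 0.988, -0.0]
ft_force: [-0.1, -0.7, 0.3]
finger_gap: 20.0
```

```bash
python3 - <<'E'
from h import *
c=snap("wrist"); cv2.imwrite("pics/w5.png",c["img"][:,:,::-1])
rel(490.8,203.7,9,2.828)
print(bot.state()["tcp_pos"],bot.state()["ft_force"])
E
```

```text
units [ 0.055 -0.015  0.169] turn 0.01
[492.18585118 203.6408653   13.24457623] [ 0.98520275  0.35727192 -0.00249605]
```

View pics/w5.png

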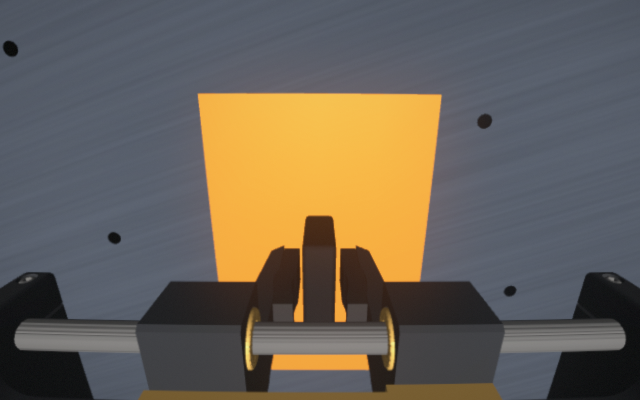

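move_arm(
  commands=[
    [[0.05,-0.01,0.17],0,16],
    [[0.05,-0.01,0.17],0,15],
    [[0.05,-0.01,0.17],0,14.4],
    [[0.05,-0.01,0.17],0,14],
    [[0.05,-0.01,0.17],0,13.6],
    [[0.05,-0.01,0.17],0,13.4],
    [[0.05,-0.01,0.17],0,13.4],
  ],
)

```text
clock: 8.8
tcp_pos: [490.9, 203.6, 9.2]
orientation: [0.003, 0.155, 0.988, -0.0]
ft_force: [-2.5, -3.3, 5.9]
finger_gap: 13.4
```

```bash
python3 - <<'E'
from h import *
s=bot.state();print(s["tcp_pos"],s["ft_force"],s["moment"],s["finger_gap"])
E
```

```text
[490.91365278 203.6330965    9.20359617] [-2.45752764 -3.25035077  5.85744677] [-0.54373477  0.24986944 -0.08058045] 13.386130656140072
```

move_arm(
  commands=[
    [[0,0,-0.2],0,13.4],
    [[0,0,-0.4],0,13.4],
    [[0,0,-0.6],0,13.4],
    [[0,0,-0.6],0,13.4],
    [[0,0,-0.6],0,13.4],
  ],
)

```text
clock: 9.3
tcp_pos: [490.9, 203.7, 24.3]
orientation: [0.004, 0.155, 0.988, -0.0]
ft_force: [0.0, -0.4, -2.0]
finger_gap: 13.7
```

```bash
python3 - <<'E'
from h import *
for i in range(2):
  s=bot.state();print(s["tcp_pos"],s["ft_force"],s["moment"],s["finger_gap"])
  c=snap("wrist")
cv2.imwrite("pics/w6.png",c["img"][:,:,::-1])
E
```

```text
[490.85260743 203.68609232  24.27001741] [ 0.04444759 -0.35095447 -1.98596393] [ 0.04403765 -0.13025786  0.02564697] 13.708868219367828
[490.73891324 203.66943887  24.10043707] [-0.74985476  0.24945545 -2.68115132] [ 0.00738799 -0.15032272  0.02995213] 13.704195722275353
```

View pics/w6.png

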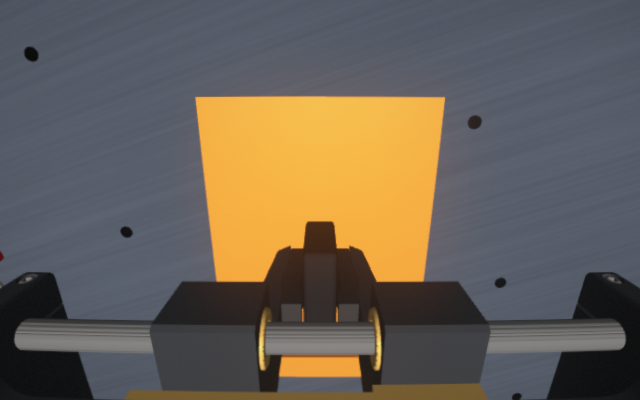

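move_arm(
  commands=[
    [[0,0,-0.5],0,13.4],
    [[0,0,-1.2],0,13.4],
    [[0,0,-2.2],0,13.4],
    [[0,0,-3.2],0,13.4],
    [[0,0,-4.2],0,13.4],
    [[0,0,-5.2],0,13.4],
    [[0,0,-5.8],0,13.4],
    [[0,0,-6],0,13.4],
  ],
)

```text
clock: 10.2
tcp_pos: [490.2, 204.0, 176.3]
orientation: [0.005, 0.155, 0.988, 0.0]
ft_force: [0.3, 0.2, -2.2]
finger_gap: 13.6
```

```bash
python3 - <<'E'
from h import *
c=snap("wrist")
cv2.imwrite("pics/w7.png",c["img"][:,:,::-1])
s=bot.state();print(s["tcp_pos"],s["ft_force"],s["moment"],s["finger_gap"])
rel(497.4,-213.1,175,3.158)
hsv=cv2.cvtColor(c["img"],cv2.COLOR_RGB2HSV)
m=cv2.inRange(hsv,(10,150,100),(26,255,255)); m[:,:190]=0; m[:,460:]=0; m[230:]=0
ys,xs=np.nonzero(m)
print(ys.min(),[ (y,xs[ys==y].min(),xs[ys==y].max()) for y in (100,140,180,220)])
p=np.array([(196,97),(445,97)])
d=undist(c,p); Tc=np.array(c["tool_from_camera"])
# tool frame plane z=+4 (panel top 4 mm beyond the TCP)
d=d@Tc[:3,:3].T; o=Tc[:3,3]; print(o+d*((4-o[2])/d[:,2])[:,None])
E
```

```text
[490.14551443 204.00219355 175.87336278] [-0.54460889  0.35755088 -1.15182975] [ 0.00783067 -0.13694159  0.0297309 ] 13.27932096355317
units [ -5.399 -15.789   0.056] turn -2.353
97 [(100, np.int64(196), np.int64(444)), (140, np.int64(200), np.int64(439)), (180, np.int64(205), np.int64(435)), (220, np.int64(210), np.int64(430))]
[[ 80.96511571 -55.4140948    4.        ]
 [ 80.92169798  55.23287777   4.        ]]
```

View pics/w7.png

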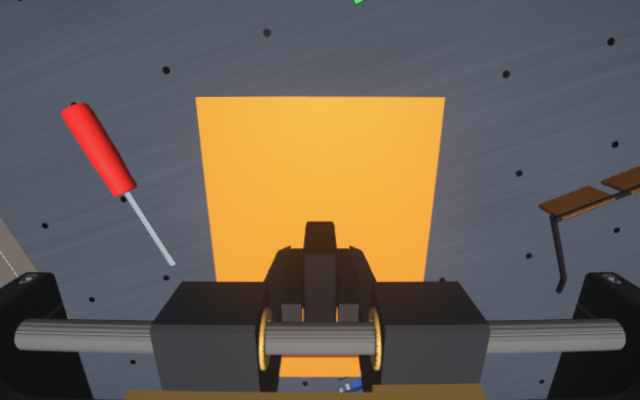

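move_arm(
  commands=[
    [[-0.25,-0.8,0],-0.1,13.4],
    [[-0.7,-2.1,0],-0.4,13.4],
    [[-1.3,-3.8,0],-0.7,13.4],
    [[-1.9,-5.5,0],-1.0,13.4],
    [[-2.5,-7.2,0],-1.3,13.4],
    [[-3.0,-8.9,0],-1.6,13.4],
    [[-3.5,-10.4,0],-1.9,13.4],
    [[-3.9,-11.5,0],-2.1,13.4],
  ],
)

```text
clock: 11.05
tcp_pos: [494.0, -101.7, 175.6]
orientation: [0.004, 0.009, 1.0, -0.0]
ft_force: [1.2, -0.0, -1.4]
finger_gap: 13.7
```

```bash
python3 -c "
from h import *
rel(498.4,-213.1,165,3.158); print(bot.state()['finger_gap'],bot.state()['ft_force'])"
```

```text
units [-0.258 -4.45   0.427] turn -0.252
13.734778330935137 [ 1.24663491 -0.00231784 -1.44029892]
```

move_arm(
  commands=[
    [[0,-0.8,0],-0.1,13.4],
    [[-0.1,-1.9,0.1],-0.2,13.4],
    [[-0.2,-3.0,0.2],-0.25,13.4],
    [[-0.26,-4,0.3],-0.25,13.4],
    [[-0.26,-4.45,0.3],-0.25,13.4],
    [[-0.26,-4.45,0.3],-0.25,13.4],
  ],
)

```text
clock: 11.65
tcp_pos: [498.1, -213.7, 167.5]
orientation: [0.003, -0.007, 1.0, -0.0]
ft_force: [-0.8, -0.1, -1.4]
finger_gap: 13.7
```

```bash
python3 - <<'E'
from h import *
c=snap("wrist"); cv2.imwrite("pics/w8.png",c["img"][:,:,::-1])
d=snap("top"); cv2.imwrite("pics/t8.png",cv2.resize(d["img"][150:290,340:480,::-1],None,fx=4,fy=4,interpolation=cv2.INTER_CUBIC))
d=snap("side"); cv2.imwrite("pics/s8.png",cv2.resize(d["img"][190:330,280:430,::-1],None,fx=4,fy=4,interpolation=cv2.INTER_CUBIC))
rel(498.4,-213.1,140,3.158); print(bot.state()['finger_gap'],bot.state()['ft_force'],bot.state()["orientation"])
E
```

```text
units [ 0.009 -0.044  1.124] turn 0.003
13.419932217076896 [ 0.22273118  0.42429887 -2.07569885] [ 3.68267782e-03 -8.43403587e-03  9.99957642e-01 -1.38701948e-04]
```

View pics/w8.png

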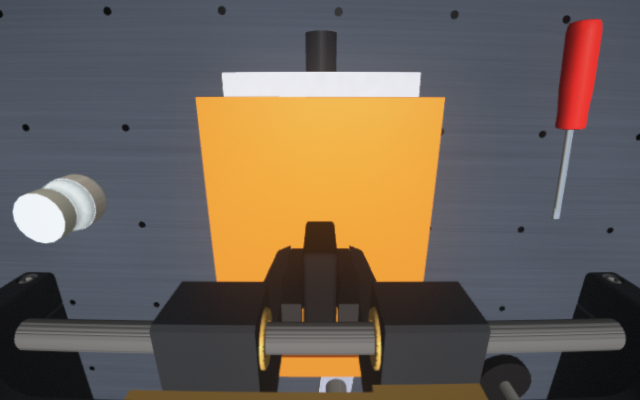

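View pics/t8.png

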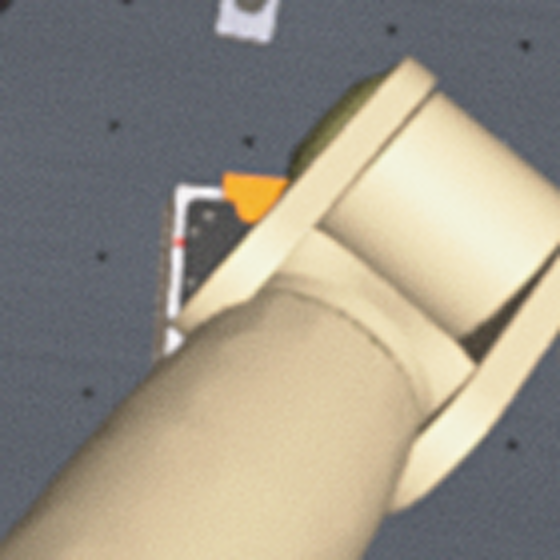

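View pics/s8.png

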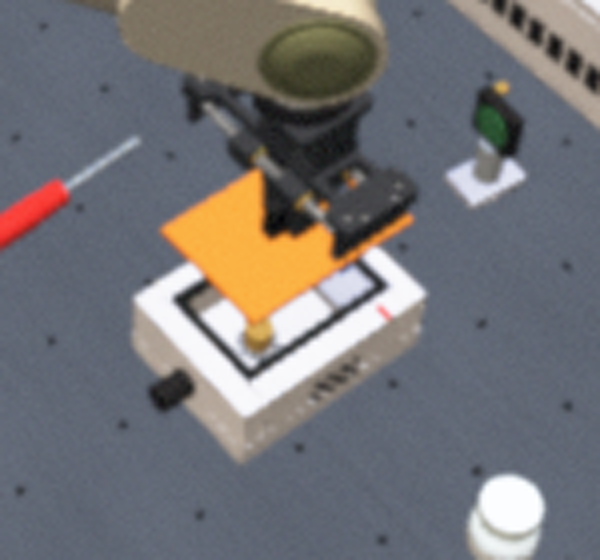

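move_arm(
  commands=[
    [[0,-0.03,0.3],0,13.4],
    [[0,-0.03,0.8],0,13.4],
    [[0,-0.03,1.2],0,13.4],
    [[0,-0.03,1.5],0,13.4],
    [[0,-0.03,1.5],0,13.4],
  ],
)

```text
clock: 12.3
tcp_pos: [498.2, -212.3, 129.2]
orientation: [0.003, -0.008, 1.0, 0.001]
ft_force: [-0.2, -0.1, -0.6]
finger_gap: 13.4
```

```bash
python3 - <<'E'
from h import *
c=snap("wrist"); cv2.imwrite("pics/w9.png",c["img"][:,:,::-1])
R=toz(c,np.array([(222,72),(421,72)]),70)
d=snap("side"); cv2.imwrite("pics/s9.png",cv2.resize(d["img"][190:330,280:430,::-1],None,fx=4,fy=4,interpolation=cv2.INTER_CUBIC))
rel(498.4,-213.1,100,3.158); print(bot.state()['finger_gap'],bot.state()['ft_force'],bot.state()["orientation"])
E
```

```text
units [ 0.023 -0.014  1.222] turn 0.003
13.78403716298891 [ 0.22952505  0.32237941 -1.11841891] [ 3.64532975e-03 -8.40579828e-03  9.99958023e-01 -7.69081253e-05]
```

View pics/w9.png

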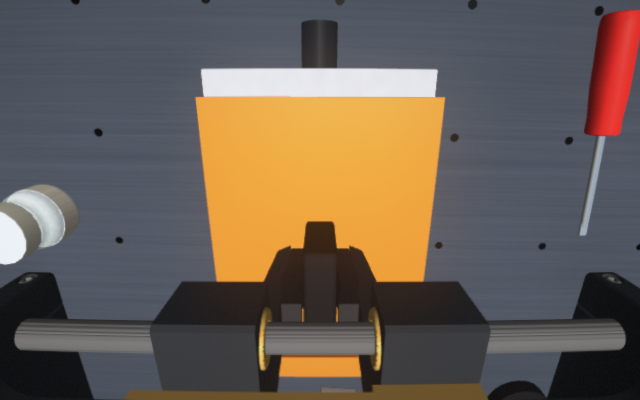

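View pics/s9.png

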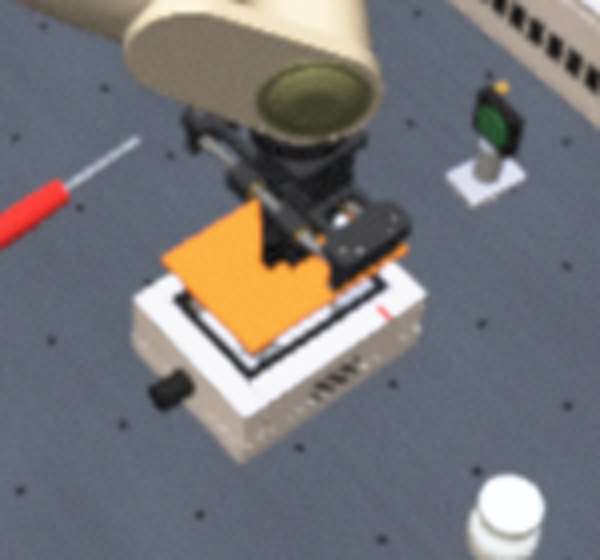

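move_arm(
  commands=[
    [[0.02,-0.01,0.25],0,13.4],
    [[0.02,-0.01,0.5],0,13.4],
    [[0.02,-0.01,0.75],0,13.4],
    [[0.02,-0.01,1.0],0,13.4],
    [[0.02,-0.01,1.15],0,13.4],
    [[0.02,-0.01,1.15],0,13.4],
  ],
)

```text
clock: 13.0
tcp_pos: [498.3, -212.9, 101.2]
orientation: [0.003, -0.008, 1.0, 0.0]
ft_force: [0.7, -0.1, -2.5]
finger_gap: 13.9
```

```bash
python3 - <<'E'
from h import *
c=snap("wrist"); cv2.imwrite("pics/w10.png",c["img"][:,:,::-1])
d=snap("side"); cv2.imwrite("pics/s10.png",cv2.resize(d["img"][190:330,280:430,::-1],None,fx=4,fy=4,interpolation=cv2.INTER_CUBIC))
rel(498.4,-213.1,89,3.158); print(bot.state()['finger_gap'],bot.state()['ft_force'],bot.state()["moment"])
E
```

```text
units [0.009 0.    0.516] turn 0.003
13.77942498166748 [ 0.12051989  0.42749562 -1.83308079] [ 0.02071748 -0.13966592 -0.04297916]
```

View pics/w10.png

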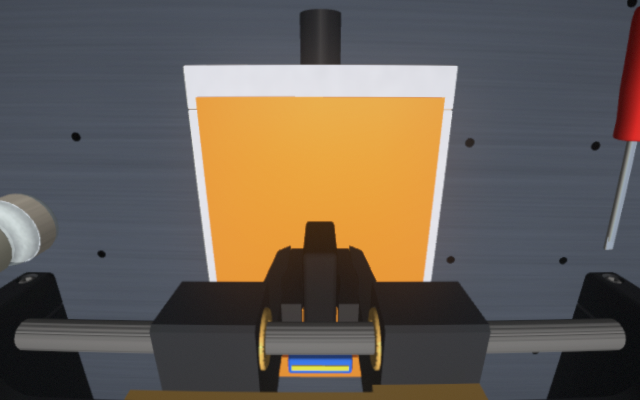

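View pics/s10.png

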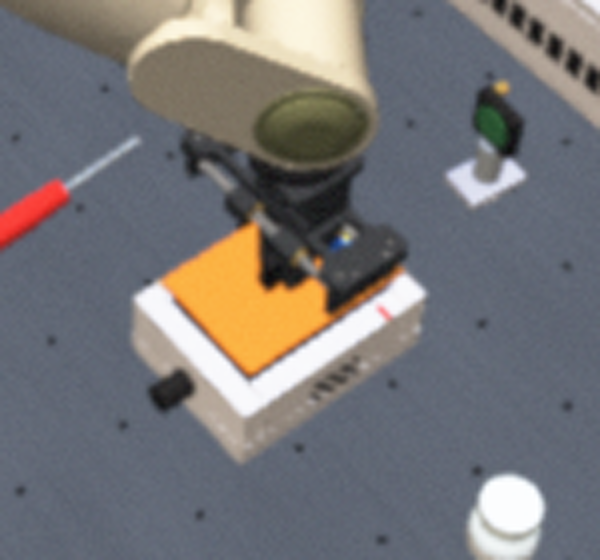

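move_arm(
  commands=[
    [[0,0,0.15],0,13.4],
    [[0,0,0.3],0,13.4],
    [[0,0,0.42],0,13.4],
    [[0,0,0.5],0,13.4],
    [[0,0,0.5],0,13.4],
  ],
)

```text
clock: 13.6
tcp_pos: [498.5, -213.0, 89.1]
orientation: [0.004, -0.008, 1.0, -0.0]
ft_force: [-0.5, -0.6, -1.4]
finger_gap: 13.7
```

move_arm(
  commands=[
    [[0,0,0.06],0,13.4],
    [[0,0,0.12],0,13.4],
    [[0,0,0.12],0,13.4],
  ],
)

```text
clock: 13.9
tcp_pos: [498.6, -213.1, 86.2]
orientation: [0.004, -0.008, 1.0, -0.0]
ft_force: [-0.9, -0.8, 0.6]
finger_gap: 13.6
```

move_arm(
  commands=[
    [[0,0,0.06],0,13.4],
    [[0,0,0.12],0,13.4],
    [[0,0,0.12],0,13.4],
  ],
)

```text
clock: 14.2
tcp_pos: [498.7, -213.1, 83.3]
orientation: [0.004, -0.008, 1.0, -0.0]
ft_force: [-1.8, 1.1, 4.5]
finger_gap: 13.8
```

```bash
python3 - <<'E'
from h import *
s=bot.state();print(s["tcp_pos"],s["ft_force"])
c=snap("wrist"); cv2.imwrite("pics/w11.png",c["img"][:,:,::-1])
s=bot.state();print(s["tcp_pos"],s["ft_force"])
E
```

```text
[ 498.66572802 -213.065455     83.30746295] [-1.84613164  1.06686148  4.52455518]
[ 498.6676386  -213.09470279   83.36197595] [-2.41948357  1.54430039  4.89249373]
```

View pics/w11.png

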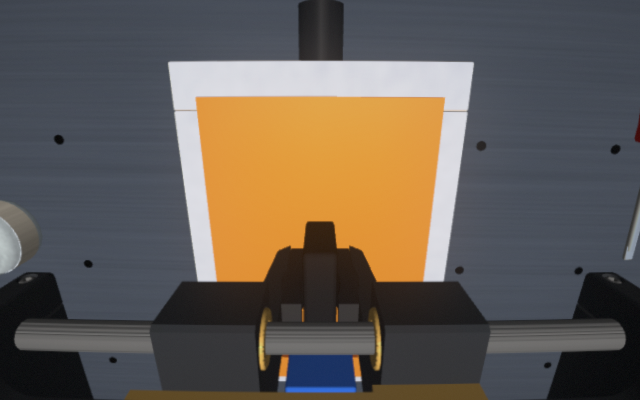

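move_arm(
  commands=[
    [[0,0,0.06],0,13.4],
    [[0,0,0.12],0,13.4],
    [[0,0,0.12],0,13.4],
    [[0,0,0.12],0,13.4],
  ],
)

```text
clock: 14.65
tcp_pos: [498.7, -213.1, 80.8]
orientation: [0.004, -0.008, 1.0, -0.0]
ft_force: [-3.6, 2.1, 7.9]
finger_gap: 13.6
```

```bash
python3 - <<'E'
from h import *
for i in range(4):
  s=bot.state();print(s["tcp_pos"],s["ft_force"],s["moment"],s["finger_gap"])
  c=snap("wrist") if i<3 else c
cv2.imwrite("pics/w12.png",c["img"][:,:,::-1])
hsv=cv2.cvtColor(c["img"],cv2.COLOR_RGB2HSV)
m=cv2.inRange(hsv,(10,150,100),(26,255,255)); m[:,:190]=0; m[:,460:]=0; m[230:]=0
ys,xs=np.nonzero(m);print(ys.min(),[(y,xs[ys==y].min(),xs[ys==y].max()) for y in (100,140,180,220)])
E
```

```text
[ 498.66101663 -213.08340411   80.77021332] [-3.55630373  2.13073374  7.94789209] [ 0.29969713  0.4700219  -0.01508043] 13.59970857627535
[ 498.68591125 -213.09201388   80.81728724] [-3.91370258  3.04231635  8.27879615] [ 0.36083022  0.41218869 -0.03683336] 13.510178944917996
[ 498.66446109 -213.10276479   80.80453456] [-4.6225206   1.6587246   7.59865604] [0.37188225 0.40230462 0.05248044] 13.714526144200763
[ 498.67168447 -213.0960728    80.81650647] [-3.29072094  1.9447162   8.24897176] [0.3411139  0.43880002 0.04760924] 13.769418119391677
97 [(100, np.int64(197), np.int64(443)), (140, np.int64(201), np.int64(439)), (180, np.int64(206), np.int64(434)), (220, np.int64(210), np.int64(429))]
```

View pics/w12.png

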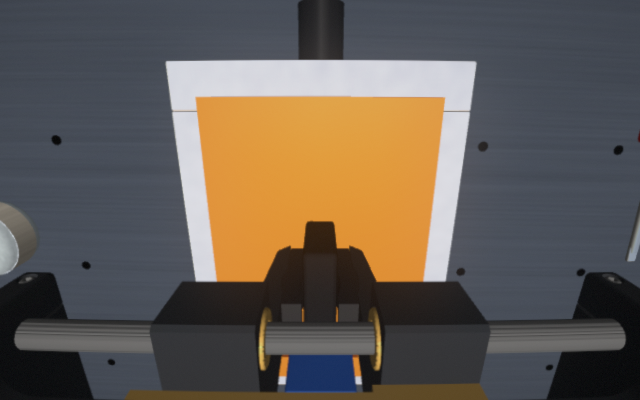

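```bash
python3 - <<'E'
from h import *
d=snap("side"); cv2.imwrite("pics/s13.png",d["img"][:,:,::-1])
s=bot.state();print(s["clock"],s["tcp_pos"],s["ft_force"],s["finger_gap"])
print(bot.finish_job())
E
```

```text
14.85 [ 498.68612768 -213.06836197   80.80097427] [-3.14813748  1.92974426  7.23704516] 13.635843214070594
the job is handed in; nothing more can be done
None
```

View pics/s13.png

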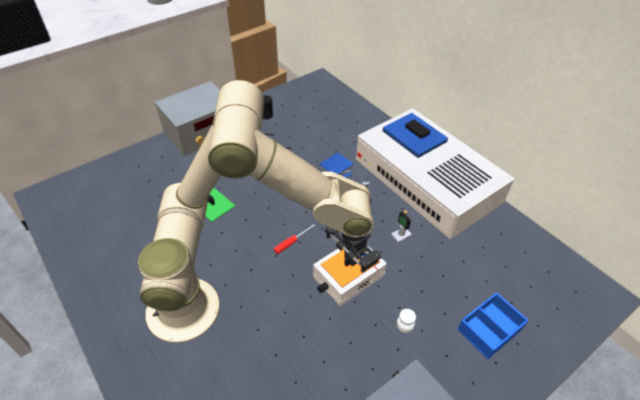

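I turned the wing onto the red marks, then picked up the orange panel by its handle and lowered it onto the housing. The wing came up through the slot. I handed the job in at 14.85 s, still holding the handle and pressing down.

- **Wing:** In the wrist picture the wing's line and both red marks sit in the same pixel column. The wing measured 0.003 rad against 0.016 rad for the marks, so they differ by about 0.013 rad. The gripper's own angle when it let go was 0.018 rad.
- **Seal:** The wrist reads about 7 to 8 N of push, plus about 2 N of panel weight. That means roughly 6 to 6.5 mm of the 8 mm travel. The height dropped about 6 mm from first contact, which agrees.
- **Panel:** It showed no slip in the grip and looked level. A sideways force of about 3 to 4 N remains. The tool is tilted by about 1/2°.
- **Surroundings:** I saw nothing disturbed. I judged this by eye from the last side picture, where the arm hides part of the table.

**Pinch force not measured:** there is no reading for it. The rig's fixed grip of 30 N is above your 25 N limit, so I commanded the fingers to 13.4 mm, just under the handle's 14 mm, to keep the grip light. I can't confirm the actual force stayed under 25 N.

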